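Set the length-stop arm to its mark

TASK

Make the bench length stop ready: take the steel stop pin out of its wooden stand and push it fully home in the hole at the end of the stop's sliding arm. Then squeeze the arm's black grip block so that its lock button is pressed right in, draw the arm out until its pointer lines up with the nose of the rider on the scale, and finish while holding it there with the button still squeezed (the return spring would pull it back); do not let go. Do not shift the rider or disturb the other things on the bench.

Things in the scene. Friction and masses are not known exactly. Their poses are not given: they have to be found in the camera images.
- gauge_base: the bench length stop, fixed: steel plate 130 (x) x 370 (y) x 10 mm, turned up to 0.25 rad; origin at bench height near its middle; y = the way the arm slides out, z up, x away from its scale. Arm axis at x +20 mm. Aluminium tube at y -176 to -21, 52 mm high. A rack 22 mm high runs under the arm; scale strip (ticks each 10 mm) on the near side, x -60 to -34, 14 mm high
- gauge_arm: the sliding arm with its black plastic grip block (30 x 30 mm, 26 to 80 mm above the bench; 16 mm clear of the tube); origin on the arm's axis at bench height under the block, axes as the base's. In the base frame its y is 10 mm when home (as found) and grows to at most 140. A spring pulls it home, 1.8 N at home to 3.7 N. A pawl locks it at every 10 mm unless the lock button is pressed in at least 3.5 mm
- grip (a point): middle of the place to squeeze, 55 mm above the bench: the lock button is on the block's -x face, the plain face opposite is +x. 36 mm across block and button in x at rest, 31 mm with the button pressed in. Axes as the base's. Only the pointer (24 mm high, to the -x side) and the rack lie under it
- lock_button (a joint): travel of the grey lock button (24 mm wide in y, 34 mm high, middle at point grip's height), m: 0 = out (locked), 0.005 = pressed fully in; moves along the base's +x; spring 2 N at 0 to 6 N fully in
- pointer (a point): tip of the steel pointer on the arm, 18 mm above the bench over the scale; straight out in -x from the grip block's middle; moves with the arm
- rider_nose (a point): nose of the rider: steel slider (20 x 10 mm, up to 32 mm above the bench, with a round knob) on the scale strip; its nose points in +x at the pointer's path. The wanted length is where the pointer stands opposite this nose
- rider (a joint): place of the rider along the scale, m; it equals how far the arm must be drawn out from home for the pointer to line up with the nose; stiff to slide
- socket (a point): centre of the mouth of the pin hole, in the top of the aluminium end block of the arm (30 x 30 mm, top 50 mm above the bench), 70 mm in +y from the grip block's middle; moves with the arm. Hole 10 mm diameter, 22 mm deep, upright
- pin_mid (a point): half-way up the loose stop pin, 60 mm tall and upright: shank 8 mm diameter, lower 20 mm, then a knurled grip 16 mm diameter and 40 mm tall whose underside is the shoulder. This point is 30 mm above the tip, 10 mm above the shoulder. z is the pin's axis. 60 g. Fully home, the shoulder sits on the end block, this point 10 mm above point socket
- pin_stand: wooden stand, 50 x 50 x 28 mm, fixed to the bench, with a 10 mm hole in the top where the pin stands with its shoulder on the top; origin at the centre of its underside. It may stand left or right of the stop
- offcut_3: bystander: brown wood block 50 x 60 x 40 mm, origin at the centre of its underside; stands on the other side of the stop from the pin stand
- tape_measure: bystander: yellow tape measure 62 x 85 x 37 mm, origin at the centre of its underside
- spanner_17: bystander: steel spanner 200 mm long, lying flat, origin at the centre of its underside
- stop_pin: the loose stop pin itself (see point pin_mid); this origin is at the tip of its shank, z up along the pin

How it is judged:
By the outcome, as a careful person would: the job done as asked, in the order asked, and still so for the second after the job is handed in, while the arm keeps its last pose, push and grip.
It also fails if it takes over 51 s, if anything falls off the work surface, if the arm or the gripper's body presses on something with over 40 N, if the wrist force passes 120 N, or if a joint passes its speed limit or range.

ROBOT

A 6-joint arm with a two-finger parallel gripper is mounted at the origin on a cart in front of the work surface, level with it; the furniture and walls round the work are solid. World frame = base frame: x ahead of the robot, y to its left, z up, the work surface at z = 0. Lengths are in m, angles in rad, forces in N, time in s.
With the tool pointing down it reaches from about 0.35 to 0.925 m from the base axis. Payload 6.4 kg.
Tool frame: the origin (TCP) lies midway between the tips of the shut fingers; the grasp point (between the pads) lies 19 mm behind it; z points along the fingers, y is the direction in which the jaws open and shut (so a half turn about z gives the same grasp; the last joint's range is limited). The gripper opens to 85 mm and grips with 20 to 120 N. Pads are 22 mm wide; open, the fingers measure 114 mm over their backs; the gripper's body (76 mm by 85 mm) begins 54 mm behind the grasp point. The pads swing forward as they close: fully open they stand 13 mm farther back than shut.
Start: joints at [-1.355, 0.245, 1.558, -0, 1.339, -0.174], TCP at [0.247, -0.601, 0.231] pointing down, gripper open.
Joint ranges: [-3.13, 3.13], [-1.02, 2.26], [0.13, 2.54], [-0.95, 4.09], [0.21, 2.88], [-2.74, 2.74]. Speed limits (rad/s): [2.57, 2.57, 3.14, 3.14, 3.14, 3.14].

INTERFACE

Orientations are given as a rotation vector (axis times angle).
In Python, from cell import ctrl gives the robot as it stands.
- The arm moves only by the shell command python3 -m inch 'ROWS'. ROWS is JSON, a list of rows, each a list of 3 entries, a list of its own where there are three numbers: the opening, from -1 (shut) to 1 (fully open), then the shift along the tool's x, y, z in mm, then the turn about the tool's z in rad. In form: [[fingers, [tx, ty, tz], spin], ...]. A call has 1 to 8 rows; each row is the pose to reach, as a shift and turn from the pose commanded when the call began, along the tool's axes at that moment; what a row does not reach only later rows make up. A row lasts 1/12 s, in which the tool goes at most 41.7 mm and 7.16 degrees, less where a joint would pass 70% of its speed; a pose out of reach is approached as far as the arm can. A call with a gripper value outside its range is refused whole. The fingers move at their own pace and stop on an object; the grip force is fixed at half the most. Time passes only in rows, so rows that repeat a pose let the fingers close. It gives the time, the measured TCP pose, the force and the opening at its end, in the units of the state.
- ctrl.state(): the state, without advancing time (a new reading comes with each control period).
- ctrl.grab_frame(name): name is "scene" or "top" or "wrist"; returns the picture (384x512x3 uint8, blue, green, red); there is no depth.
- ctrl.camera_params(name): a dict with "mtx" (3x3 intrinsics, pixels), "origin" and "orientation" of the camera in the world; the wrist camera has in their place "mount" (4x4, takes a point from camera to tool coordinates, whose origin is the TCP and whose axes are the flange's). Camera axes: x right, y down, z forward; pixel columns grow to the right and rows downward; lengths in m; the calibration is good to about 2 mm. A picture is of the moment at which its call begins: read the wrist's pose just before it. camera_params takes no time and is no camera call.
- ctrl.finish_job(): hands the job in, once; it reports no verdict.
The state is a dict: "time": time; "q": joint angles; "dq": joint speeds; "tau": joint torques, N m; "ee_pos": TCP position; "tcp_rot": TCP orientation; "force": force on the tool from outside, world axes, zero at the start; "ft_torque": the same for the moment, N m; "finger_gap": finger opening in m.
Only numpy, scipy, OpenCV 4.12 (cv2) and the standard library are available. Lean on these libraries where they do the work, as an engineer would, in place of code of your own. Each camera call takes 0.05 s, during which the arm holds its last target.

## Working session

There is one attempt and no reset: what is moved stays moved. The work goes in short steps, Python scripts to look and compute and a shell command to move; the robot and the scene stay as the last step left them, time stands still between calls to the robot, and variables do not carry over. Pictures are saved under pics/ and viewed, and the job is handed in when it is done.

```bash
ls; mkdir -p pics
python3 - <<'E'
from cell import ctrl
import cv2
s=ctrl.state()
print(s)
for n in ["scene","top","wrist"]:
    p=ctrl.camera_params(n); print(n,p)
    cv2.imwrite(f"pics/{n}0.png",ctrl.grab_frame(n))
E
```

```text
pics
{'time': 0.0, 'q': array([-1.35508839e+00,  2.45820344e-01,  1.55903215e+00, -4.99847944e-06,
        1.33867702e+00, -1.74084735e-01]), 'dq': array([-0.00079876,  0.000161  , -0.00081706, -0.00095965, -0.00023473,
        0.00100043]), 'tau': array([-8.28746925e-04, -4.29504848e+01, -3.26136732e+01, -2.50582289e-04,
        5.36268970e-03,  2.52523485e-06]), 'ee_pos': array([ 0.24688958, -0.60068105,  0.23016655]), 'tcp_rot': array([-3.08021520e+00, -6.08042800e-01,  7.09069882e-05]), 'force': array([-0.31577164, -0.07049642,  0.01614622]), 'ft_torque': array([-0.01086789, -0.00965422,  0.02235499]), 'finger_gap': 0.08543642385686476}
scene {'mtx': array([[399.79268762,   0.        , 253.60835157],
       [  0.        , 399.79268762, 185.97329147],
       [  0.        ,   0.        ,   1.        ]]), 'origin': array([-0.03005289,  0.99639435,  0.58596917]), 'orientation': array([-0.55369016,  2.38049758, -1.51658502])}
top {'mtx': array([[358.44512019,   0.        , 257.10453885],
       [  0.        , 358.44512019, 187.15827091],
       [  0.        ,   0.        ,   1.        ]]), 'origin': array([ 0.28551502, -0.0293408 ,  1.13392812]), 'orientation': array([-2.14713465,  2.10373194, -0.22246686])}
wrist {'mtx': array([[285.97801726,   0.        , 255.86173099],
       [  0.        , 285.97801726, 186.99075855],
       [  0.        ,   0.        ,   1.        ]]), 'mount': array([[-2.77957468e-04, -9.56626167e-01, -2.91318210e-01,
         7.48025212e-02],
       [ 9.99999792e-01, -9.65052239e-05, -6.37234412e-04,
         3.00371840e-04],
       [ 5.81481384e-04, -2.91318326e-01,  9.56625995e-01,
        -1.43011209e-01],
       [ 0.00000000e+00,  0.00000000e+00,  0.00000000e+00,
         1.00000000e+00]])}
```

View pics/scene0.png

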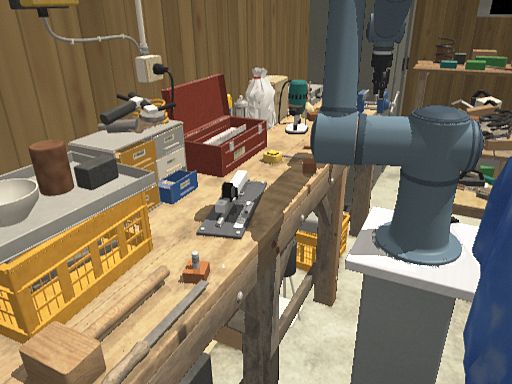

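View pics/top0.png

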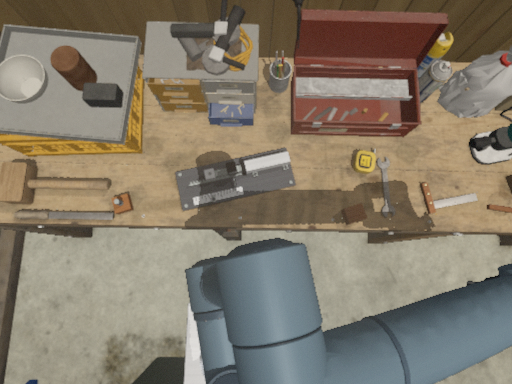

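View pics/wrist0.png

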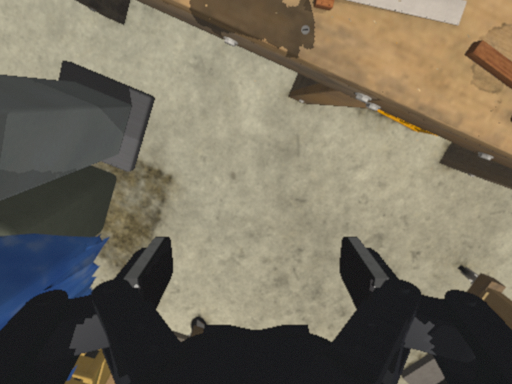

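```bash
cat > h.py <<'E'
import numpy as np, cv2
from scipy.spatial.transform import Rotation as R
from cell import ctrl
def cam(n,st=None):
    p=ctrl.camera_params(n); K=np.array(p["mtx"])
    if n=="wrist":
        st=st or ctrl.state(); T=np.eye(4); T[:3,:3]=R.from_rotvec(st["tcp_rot"]).as_matrix(); T[:3,3]=st["ee_pos"]
        M=T@np.array(p["mount"]); return K,M[:3,:3],M[:3,3]
    return K,R.from_rotvec(p["orientation"]).as_matrix(),np.array(p["origin"])
def ray(c,uv):
    K,Rm,o=c; d=Rm@np.linalg.inv(K)@np.array([uv[0],uv[1],1.]); return o,d/np.linalg.norm(d)
def onz(c,uv,z):
    o,d=ray(c,uv); return o+d*(z-o[2])/d[2]
def tri(obs):
    A=np.zeros((3,3));b=np.zeros(3)
    L=[ray(c,uv) for c,uv in obs]
    for o,d in L:
        P=np.eye(3)-np.outer(d,d);A+=P;b+=P@o
    x=np.linalg.solve(A,b)
    return x,[np.linalg.norm((np.eye(3)-np.outer(d,d))@(x-o)) for o,d in L]
def proj(c,X):
    K,Rm,o=c; p=K@(Rm.T@(np.asarray(X)-o)); return p[:2]/p[2]
def toolvec(st,X):
    return R.from_rotvec(st["tcp_rot"]).as_matrix().T@(np.asarray(X)-st["ee_pos"])
def crop(src,dst,x0,y0,x1,y1,f):
    im=cv2.imread(src)[y0:y1,x0:x1]; cv2.imwrite(dst,cv2.resize(im,None,fx=f,fy=f,interpolation=cv2.INTER_CUBIC))
E
python3 - <<'E'
from h import *
crop("pics/top0.png","pics/t1.png",100,140,300,220,4)
crop("pics/scene0.png","pics/s1.png",170,150,300,290,4)
t=cam("top");
for uv in [(122,203),(177,180),(290,150),(294,182),(186,208),(235,180)]: print(uv,onz(t,uv,0.01))
s=cam("scene")
print(proj(s,onz(t,(122,203),0.0)))
E
```

```text
(122, 203) [0.44687703 0.38127894 0.01      ]
(177, 180) [0.52476572 0.21330326 0.01      ]
(290, 150) [ 0.63318159 -0.14835387  0.01      ]
(294, 182) [ 0.52656773 -0.16133244  0.01      ]
(186, 208) [0.43525605 0.17947939 0.01      ]
(235, 180) [0.52890578 0.0280845  0.01      ]
[193.6808763  277.81378051]
```

View pics/t1.png

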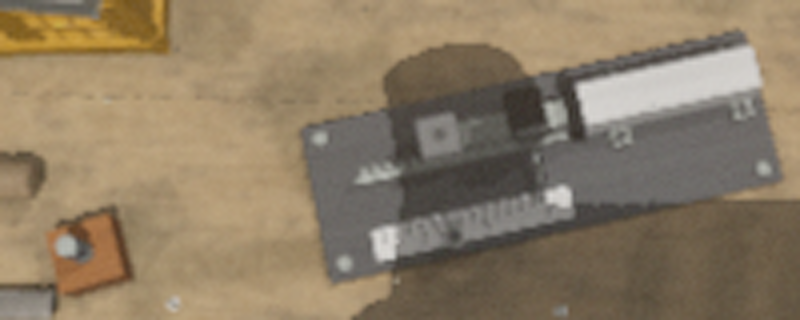

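View pics/s1.png

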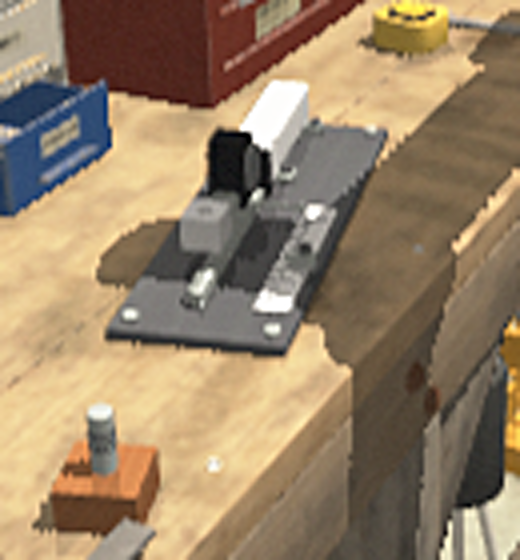

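```bash
cat >> h.py <<'E'
def go(X,yaw=None):
    st=ctrl.state(); Rm=R.from_rotvec(st["tcp_rot"]).as_matrix()
    v=Rm.T@(np.asarray(X)-st["ee_pos"])*1000
    y0=np.arctan2(Rm[1,0],Rm[0,0])
    print("t",round(st["time"],2),"pos",st["ee_pos"].round(4),"yaw",round(y0,4),"tilt",Rm[:,2].round(4),"gap",round(st["finger_gap"],4),"F",st["force"].round(1),"\n shift",v.round(1),"spin",None if yaw is None else round(-(yaw-y0),4), "q",st["q"].round(3))
E
python3 - <<'E'
from h import *
t=cam("top")
c=[onz(t,uv,0.01) for uv in [(175.75,171.75),(285,148.25),(294.5,185.5),(182.5,210.5)]]
for a,b in [(1,0),(2,3)]:
    d=c[a]-c[b]; print(np.linalg.norm(d),np.arctan2(*(-d[:2])[::-1])-np.pi/2)
print(np.mean(c,0))
go([0.46,0.12,0.25],1.816)
E
```

```text
0.3615738750099416 0.24298005901876363
0.36373662559750175 0.244434537594294
[0.53318721 0.02851991 0.01      ]
t 0.15 pos [ 0.2469 -0.6008  0.2304] yaw 0.3898 tilt [-3.0e-04  1.4e-03 -1.0e+00] gap 0.0856 F [-0.5 -0.1 -0.1] 
 shift [ 471.  -585.8  -18.6] spin -1.4262 q [-1.355  0.246  1.559 -0.     1.339 -0.174]
```

```bash
python3 -m inch '[[1,[470,-585,-20],-1.42],[1,[470,-585,-20],-1.42],[1,[470,-585,-20],-1.42],[1,[470,-585,-20],-1.42],[1,[470,-585,-20],-1.42],[1,[470,-585,-20],-1.42],[1,[470,-585,-20],-1.42],[1,[470,-585,-20],-1.42]]'; python3 -c "
from h import *
go([0.46,0.12,0.25],1.816)"
```

```text
time: 0.82
ee_pos: [0.3413, -0.2796, 0.2399]
tcp_rot: [-2.407, -2.018, -0.0]
force: [1.1, 0.1, 0.3]
finger_gap: 0.085
t 0.82 pos [ 0.3413 -0.2796  0.2399] yaw 1.3952 tilt [ 0.e+00  3.e-04 -1.e+00] gap 0.085 F [1.1 0.1 0.3] 
 shift [414.2  47.1 -10. ] spin -0.4208 q [-0.945 -0.28   2.06   0.     1.362 -0.769]
```

```bash
python3 -m inch '[[1,[414,47,-10],-0.42],[1,[414,47,-10],-0.42],[1,[414,47,-10],-0.42],[1,[414,47,-10],-0.42],[1,[414,47,-10],-0.42],[1,[414,47,-10],-0.42],[1,[414,47,-10],-0.42],[1,[414,47,-10],-0.42]]'; python3 -m inch '[[1,[80,0,0],0],[1,[80,0,0],0],[1,[80,0,0],0],[1,[80,0,0],0]]';python3 -c "
from h import *
go([0.46,0.12,0.25],1.816)
cv2.imwrite('pics/w1.png',cv2.resize(ctrl.grab_frame('wrist'),None,fx=1.5,fy=1.5,interpolation=cv2.INTER_CUBIC))
np.save('w1.npy',ctrl.state(),allow_pickle=True)"
```

```text
time: 1.48
ee_pos: [0.4379, 0.0395, 0.2483]
tcp_rot: [1.94, 2.47, 0.0]
force: [0.7, -0.9, -0.0]
finger_gap: 0.0853
time: 1.82
ee_pos: [0.4183, 0.1166, 0.2479]
tcp_rot: [-1.935, -2.475, 0.001]
force: [-1.0, 0.7, 0.4]
finger_gap: 0.0855
t 1.82 pos [0.4183 0.1166 0.2479] yaw 1.8143 tilt [-4.e-04 -3.e-04 -1.e+00] gap 0.0855 F [-1.   0.7  0.4] 
 shift [-6.8 41.3 -2.1] spin -0.0017 q [ 0.01  -0.307  2.066 -0.     1.383 -0.234]
```

View pics/w1.png

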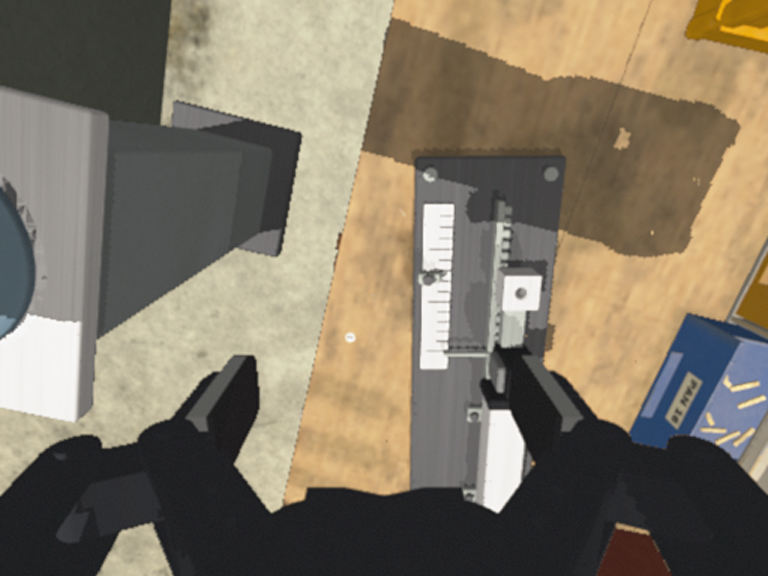

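```bash
python3 -c "
from h import *
go([0.46,0.27,0.22],1.816)"; python3 -m inch '[[1,[138,78,28],0],[1,[138,78,28],0],[1,[138,78,28],0],[1,[138,78,28],0],[1,[138,78,28],0],[1,[138,78,28],0]]';python3 -c "
from h import *
go([0.46,0.27,0.22],1.816)
cv2.imwrite('pics/w2.png',cv2.resize(ctrl.grab_frame('wrist'),None,fx=1.5,fy=1.5,interpolation=cv2.INTER_CUBIC))
np.save('w2.npy',ctrl.state(),allow_pickle=True)"
```

```text
t 1.87 pos [0.4187 0.1153 0.248 ] yaw 1.8116 tilt [-2.e-04 -5.e-04 -1.e+00] gap 0.0854 F [ 0.8 -0.8  0.2] 
 shift [140.4  77.   27.9] spin -0.0044 q [ 0.007 -0.307  2.066 -0.     1.383 -0.234]
time: 2.37
ee_pos: [0.4627, 0.267, 0.2191]
tcp_rot: [-1.941, -2.469, 0.003]
force: [-0.4, -1.3, 0.1]
finger_gap: 0.0856
t 2.37 pos [0.4627 0.267  0.2191] yaw 1.8095 tilt [-0.002  -0.0012 -1.    ] gap 0.0856 F [-0.4 -1.3  0.1] 
 shift [ 3.6 -1.9 -0.9] spin -0.0065 q [ 3.110e-01 -1.400e-02  1.863e+00 -1.000e-03  1.295e+00  7.300e-02]
```

View pics/w2.png

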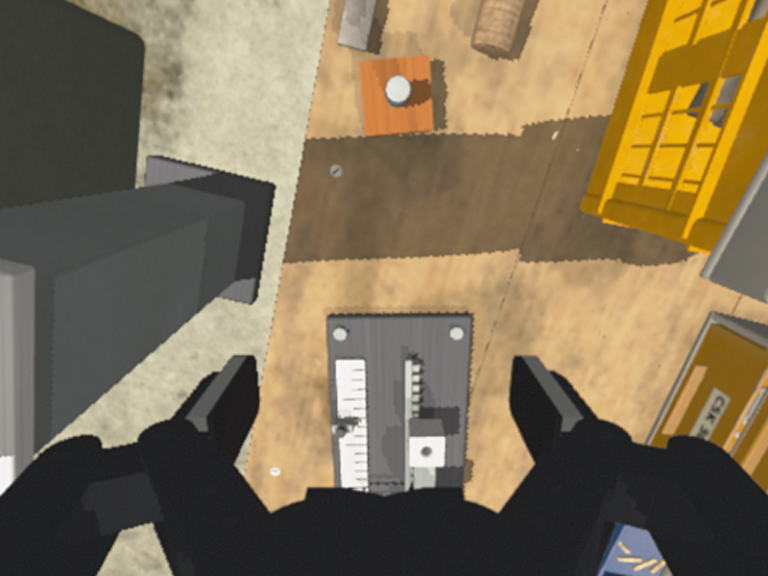

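Run:
```python
from h import *
crop("pics/w2.png","pics/w2p.png",345,40,445,140,6)
crop("pics/w2.png","pics/w2g.png",320,310,480,490,3)
crop("pics/w1.png","pics/w1g.png",400,180,560,380,3)
a=[cv2.imread(f"pics/{n}.png") for n in ["w2p","w2g","w1g"]]
H=max(x.shape[0] for x in a)
```

```text
(no output)
```

View pics/w2p.png

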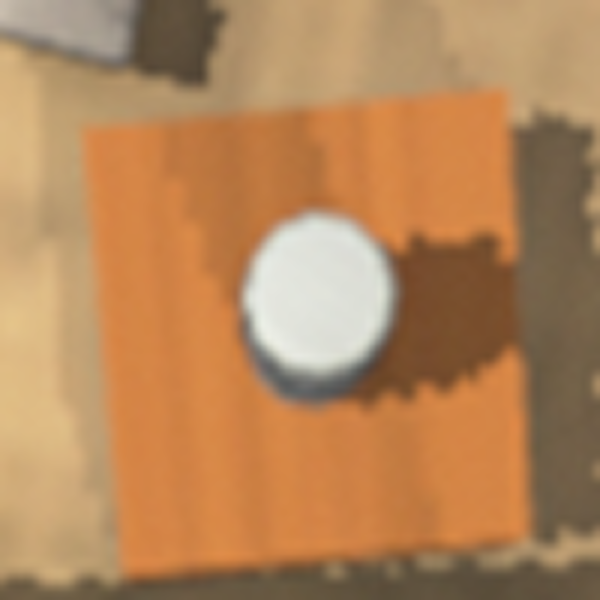

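View pics/w2g.png

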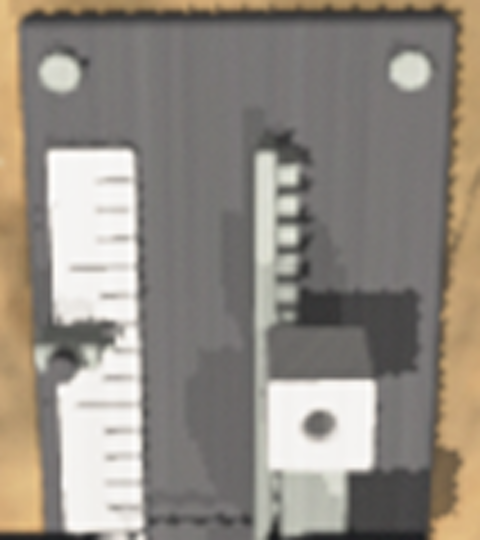

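View pics/w1g.png

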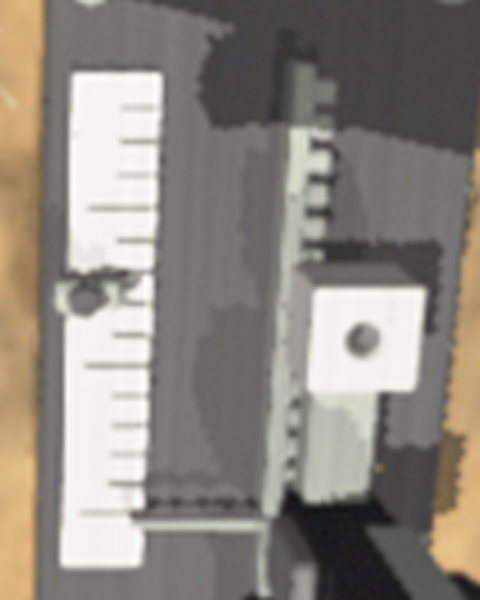

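Run:
```python
from h import *
def raw(p,x0,y0,f): 
    v=(np.array(p)+.5)/f-.5+np.array([x0,y0]); return (v+.5)/1.5-.5
s1=np.load('w1.npy',allow_pickle=True).item(); s2=np.load('w2.npy',allow_pickle=True).item()
c1=cam("wrist",s1);c2=cam("wrist",s2);t=cam("top");s=cam("scene")
print("pin top", tri([(c2,raw((320,292),345,40,6)),(s,(195,252.3))]), tri([(c2,raw((320,292),345,40,6)),(s,(195,252.3)),(t,(117,201))]), onz(c2,raw((320,292),345,40,6),.068))
k=[onz(c2,raw(p,345,40,6),.028) for p in [(85,128),(507,90),(530,540),(122,578)]]
print("stand",np.mean(k,0),[np.linalg.norm(k[i]-k[i-1]) for i in range(4)])
for n,a,b in [("socket",(363,339),(319,424)),("nose~",(138,279),(120,330))]:
    A=raw(a,400,180,3);B=raw(b,320,310,3)
    print(n,tri([(c1,A),(c2,B)]),onz(c1,A,.05),onz(c2,B,.05))
# gauge yaw from scale edge right (z 14)
a,b=[onz(c1,raw(p,400,180,3),.014) for p in [(163,73),(143,567)]]
print(a,b,np.arctan2(*(a-b)[:2][::-1]))
a,b=[onz(c2,raw(p,320,310,3),.010) for p in [(22,22),(453,13)]]
print(a,b,np.arctan2(*(b-a)[:2][::-1])+np.pi/2,np.linalg.norm(a-b))
```

```text
pin top (array([0.44478328, 0.37651105, 0.06722638]), [np.float64(0.0006618058874527467), np.float64(0.0006618058874528688)]) (array([0.4447174 , 0.37627557, 0.06694549]), [np.float64(0.0008888866749413083), np.float64(0.00047361522546999574), np.float64(0.0004493129178421668)]) [0.44532753 0.37679216 0.068     ]
stand [0.44547775 0.37665278 0.028     ] [np.float64(0.050281780888415305), np.float64(0.049646388475836675), np.float64(0.04993106431042834), np.float64(0.05032589250786455)]
socket (array([0.54011818, 0.10356307, 0.04899031]), [np.float64(0.000247042668630638), np.float64(0.00024704266863076707)]) [0.53996983 0.10373979 0.05      ] [0.53956455 0.1044414  0.05      ]
nose~ (array([0.48081056, 0.09737872, 0.01540718]), [np.float64(0.0006183125660518759), np.float64(0.0006183125660516799)]) [0.47406493 0.10551467 0.05      ] [0.47678886 0.12163744 0.05      ]
[0.47143392 0.15835869 0.014     ] [0.51057704 0.00325566 0.014     ] 1.8180029464065453
[0.42973724 0.18963063 0.01      ] [0.55207683 0.22217362 0.01      ] 1.8307812545670576 0.12659392025672633
```

```bash
python3 -c "
from h import *
go([0.4453,0.3767,0.11],1.817)"
```

```text
t 2.42 pos [0.4627 0.2663 0.2197] yaw 1.8083 tilt [-1.e-03 -9.e-04 -1.e+00] gap 0.0855 F [-0.7 -0.4 -0.2] 
 shift [111.5   9.2 109.6] spin -0.0087 q [ 3.100e-01 -1.600e-02  1.864e+00 -1.000e-03  1.295e+00  7.300e-02]
```

```bash
python3 -m inch '[[1,[111,9,110],-0.008],[1,[111,9,110],-0.008],[1,[111,9,110],-0.008],[1,[111,9,110],-0.008],[1,[111,9,110],-0.008],[1,[111,9,110],-0.008],[1,[111,9,110],-0.008]]';python3 -c "
from h import *
go([0.4453,0.3767,0.034],1.817)
st=ctrl.state()
cv2.imwrite('pics/w3.png',cv2.resize(ctrl.grab_frame('wrist'),None,fx=1.5,fy=1.5,interpolation=cv2.INTER_CUBIC))
np.save('w3.npy',st,allow_pickle=True); print(proj(cam('wrist',st),[.4453,.3767,.068])*1.5)"
```

```text
time: 3.0
ee_pos: [0.446, 0.3762, 0.1116]
tcp_rot: [1.933, 2.475, 0.003]
force: [0.1, -0.6, 0.1]
finger_gap: 0.0853
t 3.0 pos [0.446  0.3762 0.1116] yaw 1.8156 tilt [ 1.9e-03  6.0e-04 -1.0e+00] gap 0.0853 F [ 0.1 -0.6  0.1] 
 shift [ 0.7 -0.7 77.6] spin -0.0014 q [ 0.507  0.228  1.813 -0.     1.099  0.262]
[381.27250595 314.77505514]
```

View pics/w3.png

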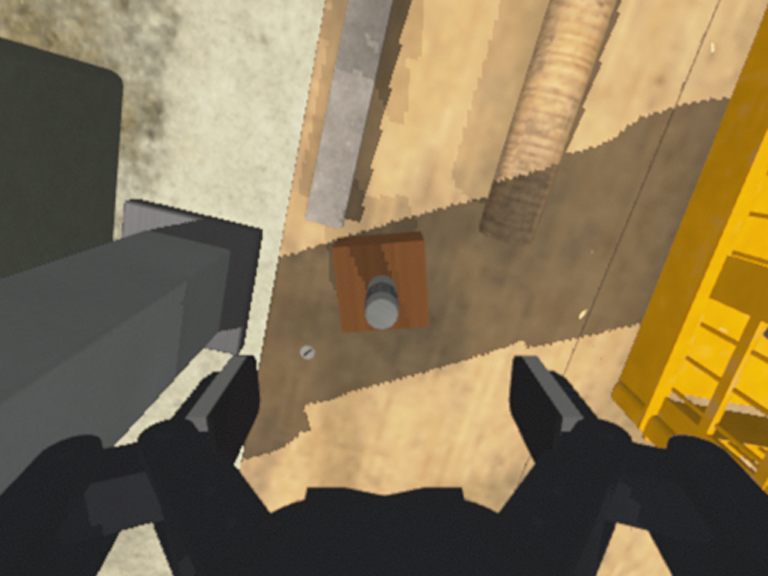

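```bash
python3 -m inch '[[1,[0.5,0,40],0],[1,[0.5,0,60],0],[1,[1,-0.5,77],0],[1,[1,-0.5,77],0],[1,[1,-0.5,77],0]]'; python3 -m inch '[[-1,[0,0,0],0],[-1,[0,0,0],0],[-1,[0,0,0],0],[-1,[0,0,0],0],[-1,[0,0,0],0],[-1,[0,0,0],0],[-1,[0,0,0],0],[-1,[0,0,0],0]]'; python3 -c "
from h import *
go([0.4453,0.3767,0.034],1.817)
st=ctrl.state()
cv2.imwrite('pics/w4.png',cv2.resize(ctrl.grab_frame('wrist'),None,fx=1.5,fy=1.5,interpolation=cv2.INTER_CUBIC))"
```

```text
time: 3.47
ee_pos: [0.4447, 0.3775, 0.0342]
tcp_rot: [1.933, 2.476, 0.001]
force: [-0.7, -0.0, 0.1]
finger_gap: 0.0857
time: 4.13
ee_pos: [0.444, 0.3786, 0.0337]
tcp_rot: [1.931, 2.478, 0.001]
force: [-1.1, -0.6, 5.5]
finger_gap: 0.0146
t 4.13 pos [0.444  0.3786 0.0337] yaw 1.818 tilt [ 3.e-04  1.e-04 -1.e+00] gap 0.0146 F [-1.1 -0.6  5.5] 
 shift [-2.1  0.8 -0.3] spin 0.001 q [ 0.512  0.35   1.83  -0.     0.961  0.265]
```

View pics/w4.png

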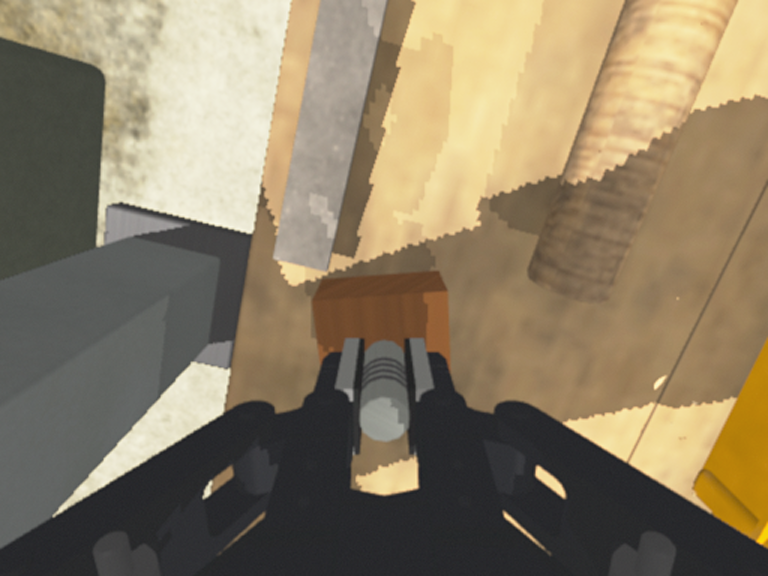

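```bash
python3 -m inch '[[-1,[0,0,-10],0],[-1,[0,0,-25],0],[-1,[0,0,-40],0],[-1,[0,0,-60],0],[-1,[0,0,-80],0],[-1,[0,0,-100],0],[-1,[0,0,-100],0],[-1,[0,0,-100],0]]'; python3 -c "
from h import *
go([0.5395,0.104,0.134],1.817)
st=ctrl.state()
cv2.imwrite('pics/w5.png',cv2.resize(ctrl.grab_frame('wrist'),None,fx=1.5,fy=1.5,interpolation=cv2.INTER_CUBIC))
cv2.imwrite('pics/s5.png',ctrl.grab_frame('scene'))
print(ctrl.state()['force'],ctrl.state()['ee_pos'])
crop('pics/s5.png','pics/s5c.png',150,170,270,260,6)
p=st['ee_pos'];print(proj(cam('scene'),p),proj(cam('scene'),p-[0,0,.026]))"
```

```text
time: 4.85
ee_pos: [0.4444, 0.3787, 0.1343]
tcp_rot: [1.93, 2.477, 0.004]
force: [-0.8, 1.1, 0.4]
finger_gap: 0.0145
t 4.85 pos [0.4444 0.3787 0.1343] yaw 1.8178 tilt [ 0.0022  0.0012 -1.    ] gap 0.0145 F [-0.8  1.1  0.4] 
 shift [-2.896e+02  2.500e+01  2.000e-01] spin 0.0008 q [0.512 0.198 1.802 0.    1.14  0.265]
[ 1.00482256  0.45568575 -0.33139728] [0.44304457 0.37790116 0.13191338]
[191.8908533  227.44531083] [192.84388131 237.47383763]
```

View pics/w5.png

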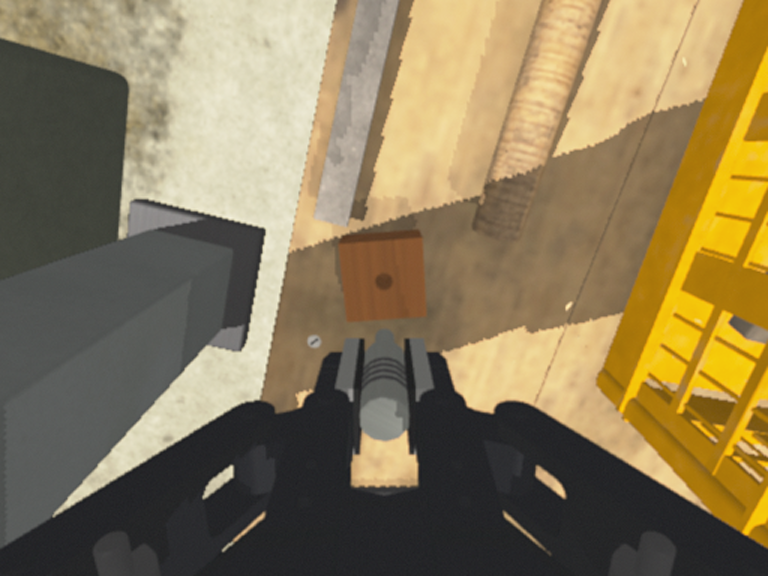

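View pics/s5c.png

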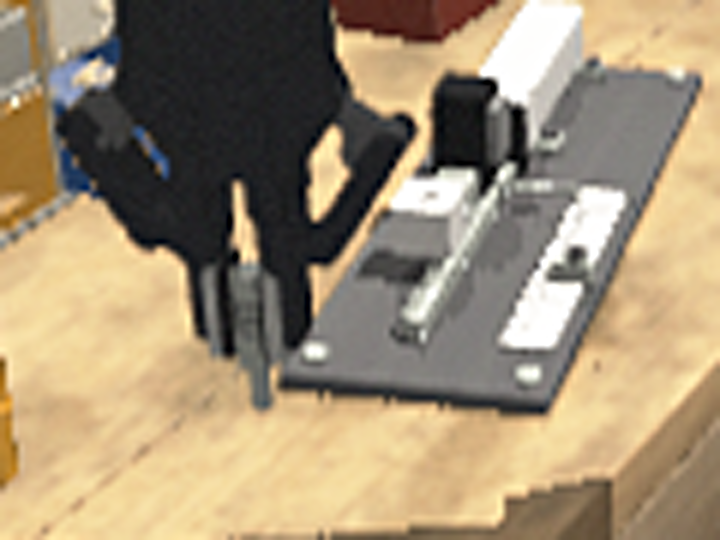

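```bash
python3 -m inch '[[-1,[-287,25,-22],0],[-1,[-287,25,-22],0],[-1,[-287,25,-22],0],[-1,[-287,25,-22],0],[-1,[-287,25,-22],0],[-1,[-287,25,-22],0],[-1,[-287,25,-22],0],[-1,[-287,25,-22],0]]';python3 -m inch '[[-1,[0,0,0],0],[-1,[0,0,0],0],[-1,[0,0,0],0]]'; python3 -c "
from h import *
go([0.5395,0.104,0.156],1.817)
im=ctrl.grab_frame('wrist')
cv2.imwrite('pics/w6.png',cv2.resize(im,None,fx=1.5,fy=1.5,interpolation=cv2.INTER_CUBIC))
crop('pics/w6.png','pics/w6c.png',340,240,430,340,6)
crop('pics/w5.png','pics/w5c.png',340,240,430,340,6)
cv2.imwrite('pics/w56.png',np.hstack([cv2.imread('pics/w5c.png')[:,:390],cv2.imread('pics/w6c.png')[:,:390]]))
"
```

```text
time: 5.62
ee_pos: [0.5398, 0.1005, 0.1545]
tcp_rot: [1.938, 2.471, -0.003]
force: [-0.1, 1.1, -0.7]
finger_gap: 0.0145
time: 5.87
ee_pos: [0.5372, 0.1072, 0.154]
tcp_rot: [-1.928, -2.478, 0.002]
force: [-0.7, -0.0, -0.8]
finger_gap: 0.0142
t 5.87 pos [0.5372 0.1072 0.154 ] yaw 1.8191 tilt [-2.3e-03  3.0e-04 -1.0e+00] gap 0.0142 F [-0.7 -0.  -0.8] 
 shift [-3.6  1.5 -2.1] spin 0.0021 q [-0.01   0.093  1.879  0.     1.171 -0.259]
```

View pics/w6.png

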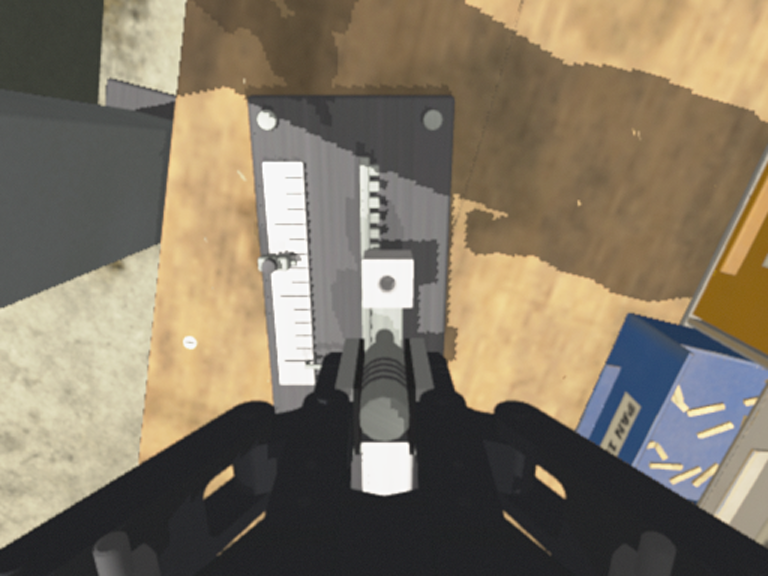

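View pics/w56.png

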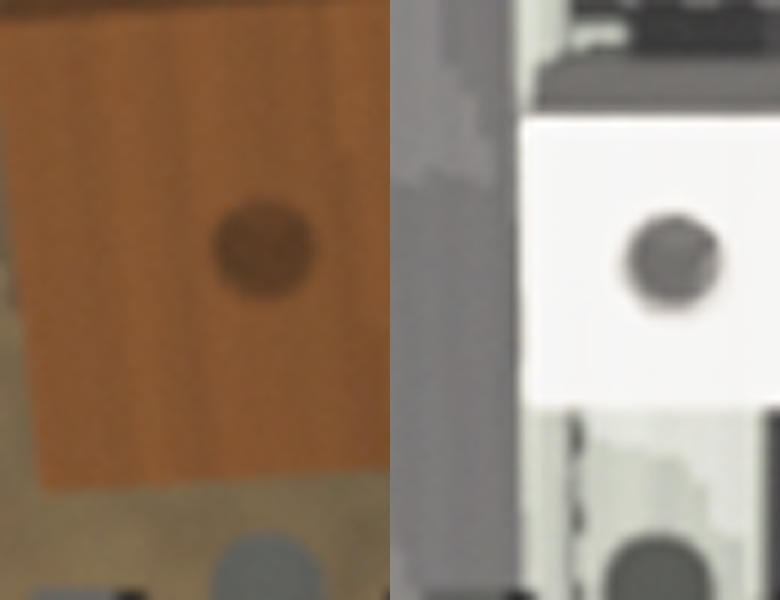

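```bash
python3 -m inch '[[-1,[-1.3,1.9,0],0],[-1,[-1.3,1.9,0],0],[-1,[-1.3,1.9,0],0],[-1,[-1.3,1.9,0],0]]'; python3 -c "
from h import *
go([0.5395,0.104,0.156],1.817)
im=ctrl.grab_frame('wrist')
go([0.5395,0.104,0.156],1.817)
cv2.imwrite('pics/w7.png',cv2.resize(im,None,fx=1.5,fy=1.5,interpolation=cv2.INTER_CUBIC))
crop('pics/w7.png','pics/w7c.png',340,240,430,340,6)
cv2.imwrite('pics/w57.png',np.hstack([cv2.imread('pics/w5c.png')[:,:390],cv2.imread('pics/w7c.png')[:,:390]]))
"
```

```text
time: 6.25
ee_pos: [0.5403, 0.1058, 0.1552]
tcp_rot: [-1.93, -2.479, -0.0]
force: [-0.3, -0.2, -0.8]
finger_gap: 0.0147
t 6.25 pos [0.5403 0.1058 0.1552] yaw 1.8185 tilt [ 0.  0. -1.] gap 0.0147 F [-0.3 -0.2 -0.8] 
 shift [-1.6 -1.3 -0.8] spin 0.0015 q [-0.013  0.097  1.873  0.     1.172 -0.26 ]
t 6.3 pos [0.5403 0.1057 0.1552] yaw 1.8183 tilt [-0.  0. -1.] gap 0.0147 F [-0.6 -0.2 -1.1] 
 shift [-1.4 -1.2 -0.8] spin 0.0013 q [-0.013  0.097  1.873  0.     1.172 -0.26 ]
```

View pics/w57.png

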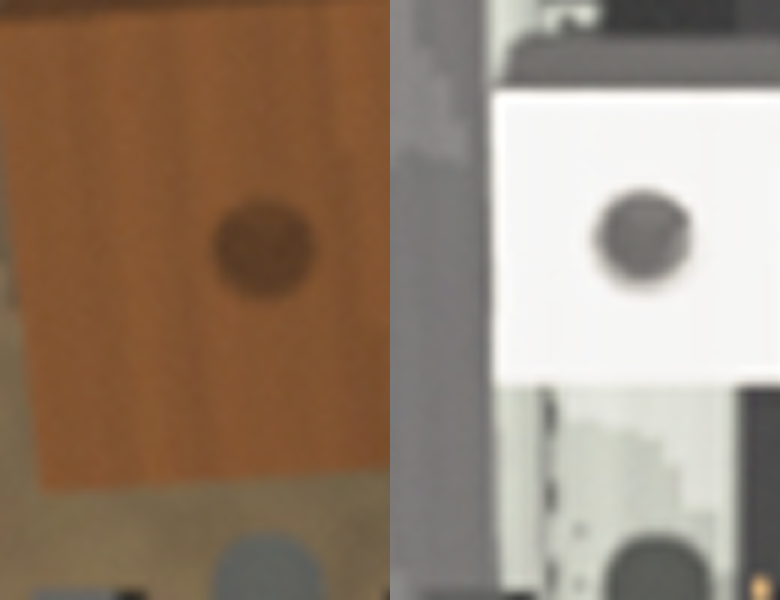

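```bash
python3 -m inch '[[-1,[1.5,-1.3,20],0],[-1,[1.5,-1.3,40],0],[-1,[1.5,-1.3,55],0],[-1,[1.5,-1.3,65],0],[-1,[1.5,-1.3,70],0],[-1,[1.5,-1.3,70],0],[-1,[1.5,-1.3,70],0],[-1,[1.5,-1.3,70],0]]'; python3 -m inch '[[-1,[0,0,0],0],[-1,[0,0,0],0]]'; python3 -c "
from h import *
go([0.5386,0.1068,0.0857],1.817)
im=ctrl.grab_frame('wrist')
go([0.5386,0.1068,0.0857],1.817)
cv2.imwrite('pics/w8.png',cv2.resize(im,None,fx=1.5,fy=1.5,interpolation=cv2.INTER_CUBIC))
crop('pics/w8.png','pics/w8c.png',320,260,450,360,6)
cv2.imwrite('pics/s8.png',ctrl.grab_frame('scene'))
crop('pics/s8.png','pics/s8c.png',190,170,270,240,8)
"
```

```text
time: 6.97
ee_pos: [0.5397, 0.1065, 0.0864]
tcp_rot: [1.93, 2.477, 0.002]
force: [-0.9, -0.6, -0.0]
finger_gap: 0.0146
time: 7.13
ee_pos: [0.5394, 0.1065, 0.0861]
tcp_rot: [1.93, 2.477, 0.002]
force: [0.5, -0.6, -1.0]
finger_gap: 0.0144
t 7.13 pos [0.5394 0.1065 0.0861] yaw 1.8178 tilt [ 0.0017 -0.     -1.    ] gap 0.0144 F [ 0.5 -0.6 -1. ] 
 shift [ 0.5 -0.7  0.4] spin 0.0008 q [-0.011  0.194  1.908  0.     1.038 -0.258]
t 7.18 pos [0.5392 0.1065 0.0859] yaw 1.8178 tilt [ 0.0012 -0.     -1.    ] gap 0.0143 F [-0.1  0.6 -1.6] 
 shift [ 0.4 -0.5  0.2] spin 0.0008 q [-0.011  0.194  1.908  0.     1.038 -0.258]
```

View pics/w8c.png

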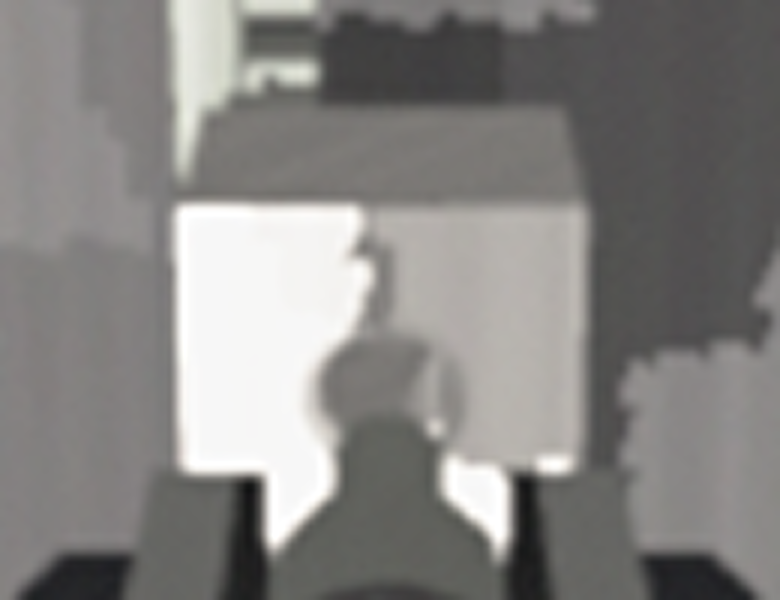

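View pics/s8c.png

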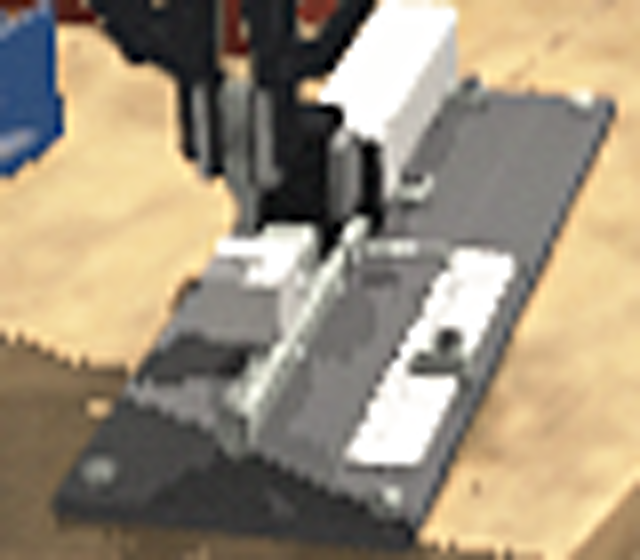

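```bash
python3 -m inch '[[-1,[0.5,0,3],0],[-1,[0.5,0,6],0],[-1,[0.5,0,8],0],[-1,[0.5,0,10],0],[-1,[0.5,0,12],0],[-1,[0.5,0,14],0],[-1,[0.5,0,14],0],[-1,[0.5,0,14],0]]'; python3 -c "
from h import *
go([0.5386,0.1068,0.0557],1.817)
im=ctrl.grab_frame('wrist')
cv2.imwrite('pics/w9.png',cv2.resize(im,None,fx=1.5,fy=1.5,interpolation=cv2.INTER_CUBIC))
crop('pics/w9.png','pics/w9c.png',320,290,450,390,6)
"
```

```text
time: 7.9
ee_pos: [0.5386, 0.107, 0.071]
tcp_rot: [-1.931, -2.478, 0.0]
force: [0.8, -0.7, 0.2]
finger_gap: 0.0148
t 7.9 pos [0.5386 0.107  0.071 ] yaw 1.8177 tilt [-4.e-04  1.e-04 -1.e+00] gap 0.0148 F [ 0.8 -0.7  0.2] 
 shift [-0.2  0.  15.3] spin 0.0007 q [-0.01   0.218  1.913  0.     1.011 -0.257]
```

View pics/w9c.png

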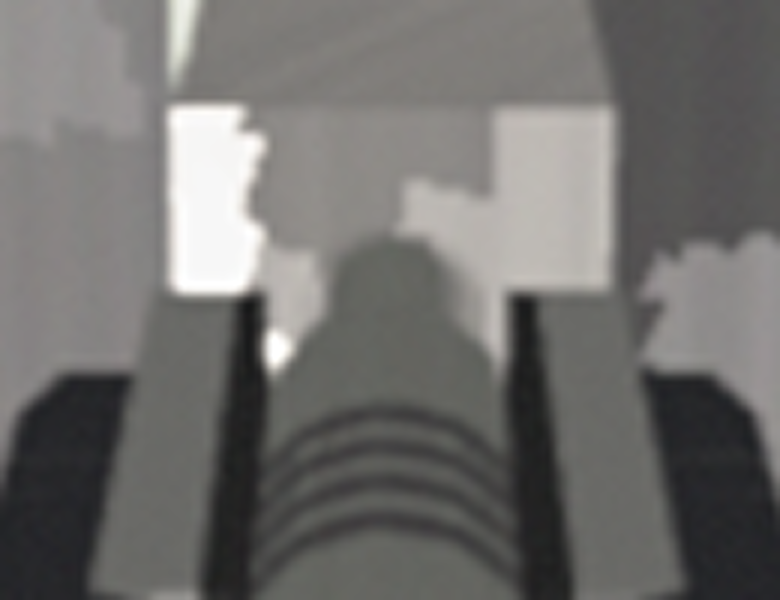

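```bash
python3 -m inch '[[-1,[0,0,4],0],[-1,[0,0,7],0],[-1,[0,0,10],0],[-1,[0,0,12],0],[-1,[0,0,13.5],0],[-1,[0,0,15],0],[-1,[0,0,15.5],0],[-1,[0,0,15.5],0]]'; python3 -c "
from h import *
go([0.5386,0.1068,0.0557],1.817)
"
```

```text
time: 8.62
ee_pos: [0.5387, 0.107, 0.0558]
tcp_rot: [1.931, 2.478, 0.0]
force: [0.4, 0.7, -0.4]
finger_gap: 0.0145
t 8.62 pos [0.5387 0.107  0.0558] yaw 1.8178 tilt [ 1.e-04 -0.e+00 -1.e+00] gap 0.0145 F [ 0.4  0.7 -0.4] 
 shift [-0.1 -0.2  0.1] spin 0.0008 q [-0.01   0.244  1.916 -0.     0.982 -0.257]
```

Zero force: not yet seated. Push on in small steps until it bears.

```bash
python3 -m inch '[[-1,[0,0,0.5],0],[-1,[0,0,1],0],[-1,[0,0,1],0],[-1,[0,0,1],0]]';python3 -m inch '[[-1,[0,0,0.5],0],[-1,[0,0,1],0],[-1,[0,0,1],0],[-1,[0,0,1],0]]'; python3 -c "
from h import *
go([0.5386,0.1068,0.0557],1.817)
im=ctrl.grab_frame('wrist')
cv2.imwrite('pics/w10.png',cv2.resize(im,None,fx=1.5,fy=1.5,interpolation=cv2.INTER_CUBIC))
"
```

```text
time: 8.95
ee_pos: [0.5389, 0.107, 0.0557]
tcp_rot: [1.931, 2.478, -0.0]
force: [-3.7, 0.5, 8.4]
finger_gap: 0.0142
time: 9.28
ee_pos: [0.5389, 0.107, 0.0556]
tcp_rot: [-1.93, -2.478, 0.001]
force: [-6.8, -0.7, 13.6]
finger_gap: 0.0142
t 9.28 pos [0.5389 0.107  0.0556] yaw 1.8181 tilt [-6.e-04 -3.e-04 -1.e+00] gap 0.0142 F [-6.8 -0.7 13.6] 
 shift [-0.1 -0.4 -0.1] spin 0.0011 q [-0.01   0.245  1.915 -0.     0.982 -0.257]
```

View pics/w10.png

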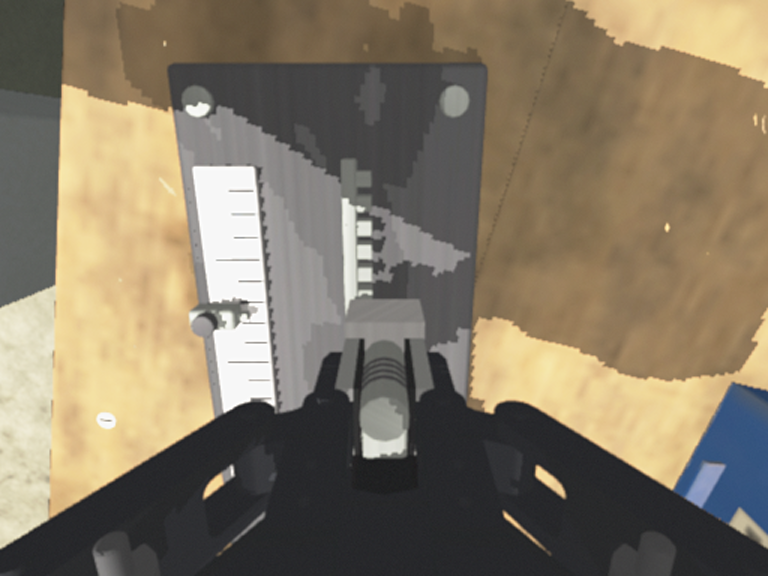

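```bash
python3 -m inch '[[1,[0,0,0],0],[1,[0,0,0],0],[1,[0,0,0],0],[1,[0,0,0],0],[1,[0,0,0],0],[1,[0,0,0],0]]';python3 -m inch '[[1,[0,0,-30],0],[1,[0,0,-60],0],[1,[0,0,-85],0],[1,[0,0,-100],0],[1,[0,0,-100],0],[1,[0,0,-100],0],[1,[0,0,-100],0],[1,[0,0,-100],0]]'; python3 -c "
from h import *
go([0.5386,0.1068,0.0557],1.817)
st=ctrl.state()
np.save('w11.npy',st,allow_pickle=True)
im=ctrl.grab_frame('wrist')
go([0.5386,0.1068,0.0557],1.817)
cv2.imwrite('pics/w11r.png',im)
cv2.imwrite('pics/w11.png',cv2.resize(im,None,fx=1.5,fy=1.5,interpolation=cv2.INTER_CUBIC))
cv2.imwrite('pics/s11.png',ctrl.grab_frame('scene'))
crop('pics/s11.png','pics/s11c.png',190,160,270,240,7)
"
```

```text
time: 9.83
ee_pos: [0.5386, 0.107, 0.0534]
tcp_rot: [-1.931, -2.478, 0.0]
force: [0.1, 0.1, -0.6]
finger_gap: 0.0845
time: 10.5
ee_pos: [0.5374, 0.107, 0.1516]
tcp_rot: [-1.929, -2.476, 0.003]
force: [0.0, 0.9, -0.0]
finger_gap: 0.0855
t 10.5 pos [0.5374 0.107  0.1516] yaw 1.8178 tilt [-0.0035  0.     -1.    ] gap 0.0855 F [ 0.   0.9 -0. ] 
 shift [-0.6  1.4 95.9] spin 0.0008 q [-0.01   0.097  1.88   0.     1.168 -0.257]
t 10.55 pos [0.5375 0.107  0.1517] yaw 1.8178 tilt [-3.4e-03  1.0e-04 -1.0e+00] gap 0.0855 F [ 0.3  0.2 -0.2] 
 shift [-0.5  1.3 96. ] spin 0.0008 q [-0.01   0.097  1.879  0.     1.168 -0.257]
```

View pics/w11.png

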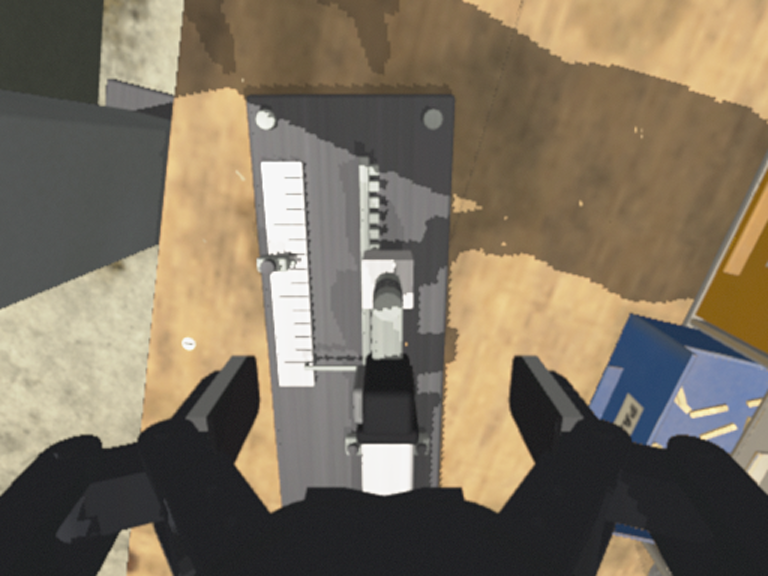

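View pics/s11c.png

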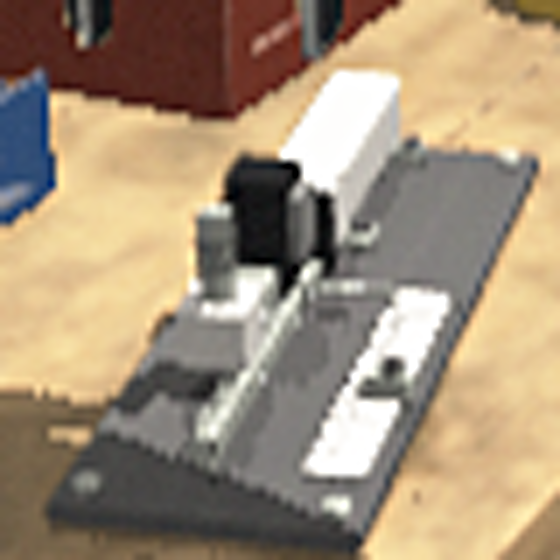

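```bash
python3 -c "
from h import *
go([0.5556,0.0375,0.115],1.8178)"; python3 -m inch '[[1,[-35,0,15],0],[1,[-71,1.2,36],0],[1,[-71,1.2,36],0],[1,[-71,1.2,36],0],[1,[-71,1.2,36],0],[1,[-71,1.2,36],0],[1,[-71,1.2,36],0]]'; python3 -c "
from h import *
go([0.5556,0.0375,0.036],1.8178)
st=ctrl.state()
np.save('w12.npy',st,allow_pickle=True)
im=ctrl.grab_frame('wrist')
go([0.5556,0.0375,0.036],1.8178)
cv2.imwrite('pics/w12r.png',im)
cv2.imwrite('pics/w12.png',cv2.resize(im,None,fx=1.5,fy=1.5,interpolation=cv2.INTER_CUBIC))
"
```

```text
t 10.6 pos [0.5377 0.107  0.152 ] yaw 1.8178 tilt [-0.003  0.    -1.   ] gap 0.0854 F [-0.2  0.6  0.1] 
 shift [-71.8   0.5  36.9] spin -0.0 q [-0.01   0.097  1.879  0.     1.168 -0.257]
time: 11.18
ee_pos: [0.5574, 0.0394, 0.1183]
tcp_rot: [1.929, 2.479, 0.001]
force: [-0.2, 0.6, -0.3]
finger_gap: 0.0851
t 11.18 pos [0.5574 0.0394 0.1183] yaw 1.8192 tilt [ 0.0011 -0.     -1.    ] gap 0.0851 F [-0.2  0.6 -0.3] 
 shift [-1.4 -2.3 82.3] spin 0.0014 q [-0.132  0.165  1.873  0.     1.103 -0.381]
t 11.23 pos [0.5574 0.0393 0.1183] yaw 1.8192 tilt [ 0.0011 -0.     -1.    ] gap 0.0859 F [-0.4  0.6  0.2] 
 shift [-1.3 -2.3 82.3] spin 0.0014 q [-0.133  0.165  1.873  0.     1.103 -0.381]
```

View pics/w12.png

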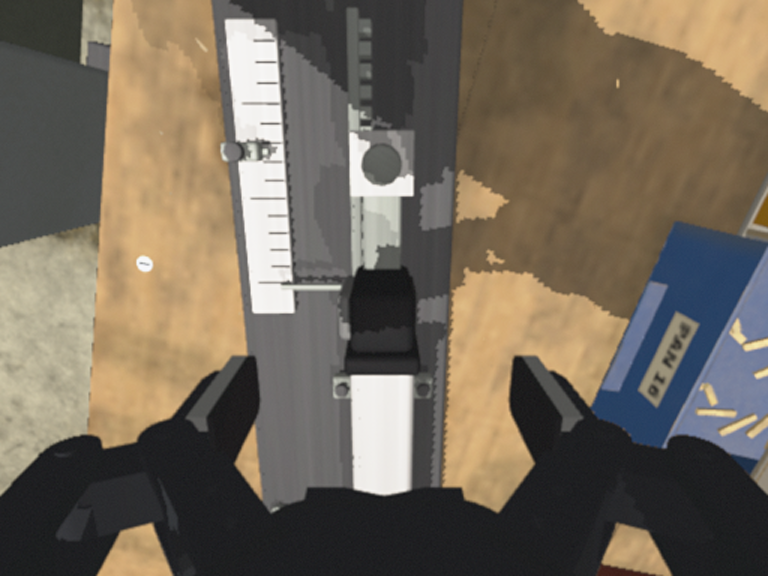

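Run:
```python
from h import *
crop("pics/w12.png","pics/w12c.png",325,255,440,400,5)
crop("pics/w12.png","pics/w12r_.png",210,100,300,320,3)
crop("pics/w12.png","pics/w12n.png",215,125,300,180,9)
```

```text
(no output)
```

View pics/w12c.png

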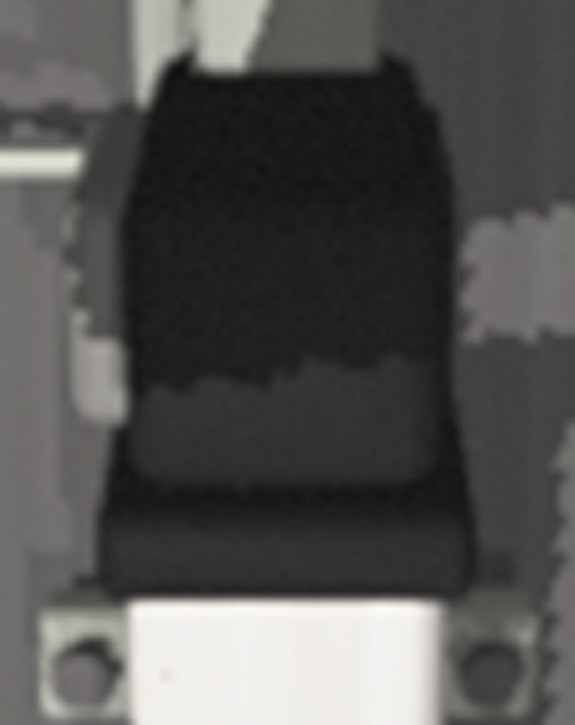

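View pics/w12n.png

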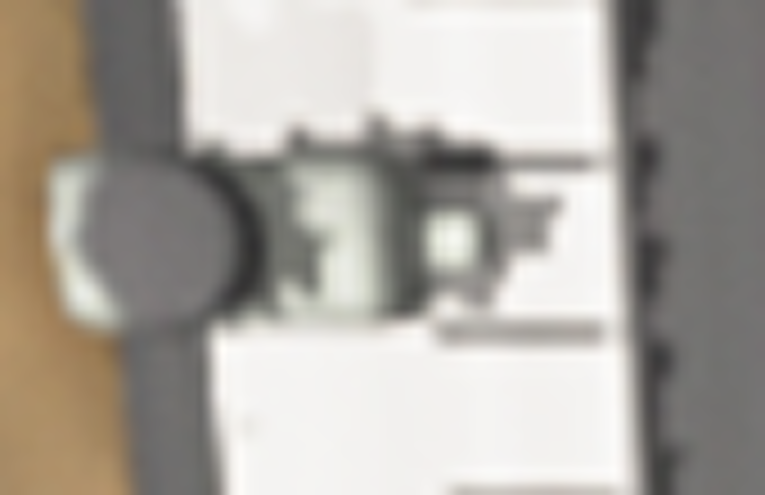

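View pics/w12r_.png

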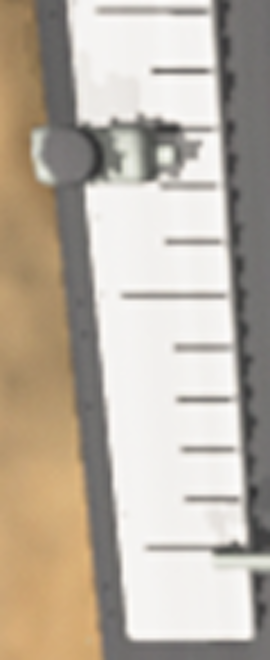

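```bash
python3 -m inch '[[1,[-1.4,-1.5,20],0],[1,[-1.4,-1.5,40],0],[1,[-1.4,-1.5,60],0],[1,[-1.4,-1.5,75],0],[1,[-1.4,-1.5,82],0],[1,[-1.4,-1.5,82],0],[1,[-1.4,-1.5,82],0],[1,[-1.4,-1.5,82],0]]'; python3 -c "
from h import *
go([0.5556,0.0375,0.036],1.8178)
st=ctrl.state()
im=ctrl.grab_frame('wrist')
cv2.imwrite('pics/w13r.png',im)
cv2.imwrite('pics/w13.png',cv2.resize(im,None,fx=1.5,fy=1.5,interpolation=cv2.INTER_CUBIC))
"
```

```text
time: 11.9
ee_pos: [0.5571, 0.0368, 0.037]
tcp_rot: [1.929, 2.477, 0.002]
force: [0.3, 0.7, 0.2]
finger_gap: 0.0855
t 11.9 pos [0.5571 0.0368 0.037 ] yaw 1.8182 tilt [ 2.4e-03 -3.0e-04 -1.0e+00] gap 0.0855 F [0.3 0.7 0.2] 
 shift [ 1.  -1.3  1. ] spin 0.0004 q [-0.137  0.294  1.896  0.     0.949 -0.384]
```

View pics/w13.png

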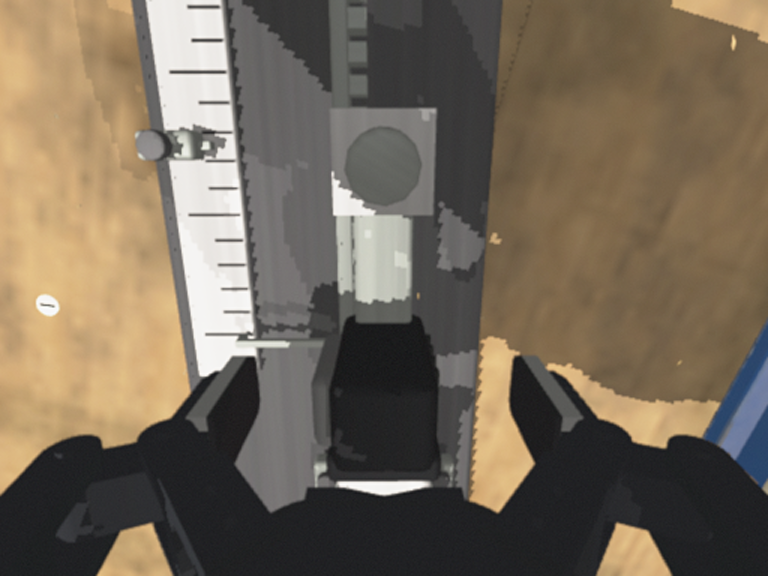

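```bash
python3 -m inch '[[-1,[0,-0.5,0.8],0],[-1,[0,-0.5,0.8],0],[-1,[0,-0.5,0.8],0],[-1,[0,-0.5,0.8],0],[-1,[0,-0.5,0.8],0],[-1,[0,-0.5,0.8],0],[-1,[0,-0.5,0.8],0],[-1,[0,-0.5,0.8],0]]'; python3 -c "
from h import *
go([0.5556,0.0375,0.036],1.8178)
st=ctrl.state();print(st['ft_torque'])
im=ctrl.grab_frame('wrist')
cv2.imwrite('pics/w14r.png',im)
cv2.imwrite('pics/w14.png',cv2.resize(im,None,fx=1.5,fy=1.5,interpolation=cv2.INTER_CUBIC))
"
```

```text
time: 12.62
ee_pos: [0.5568, 0.0369, 0.0355]
tcp_rot: [1.93, 2.477, 0.002]
force: [6.1, 2.8, -0.1]
finger_gap: 0.0295
t 12.62 pos [0.5568 0.0369 0.0355] yaw 1.8181 tilt [ 2.1e-03  2.0e-04 -1.0e+00] gap 0.0295 F [ 6.1  2.8 -0.1] 
 shift [ 0.9 -1.  -0.5] spin 0.0003 q [-1.370e-01  2.960e-01  1.897e+00  1.000e-03  9.460e-01 -3.850e-01]
[0.07234111 0.3556804  0.04362381]
```

View pics/w14.png

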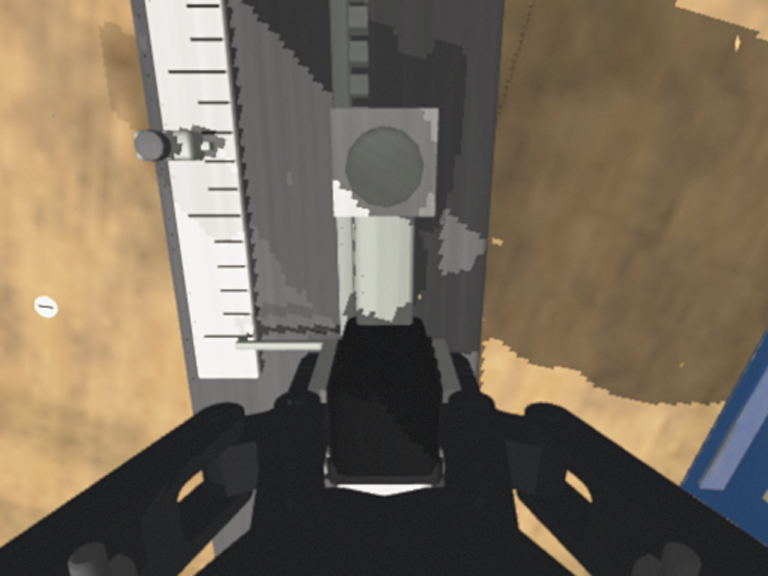

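Run:
```python
from h import *
a=cv2.imread("pics/w14r.png")
n=cv2.resize(a[80:115,85:165],None,fx=9.5,fy=9.5,interpolation=cv2.INTER_CUBIC)
p=cv2.resize(a[205:245,125:205],None,fx=9.5,fy=9.5,interpolation=cv2.INTER_CUBIC)
cv2.imwrite("pics/w14z.png",np.vstack([n,p])[:,:760])
print(n.shape)
```

```text
(332, 760, 3)
```

View pics/w14z.png

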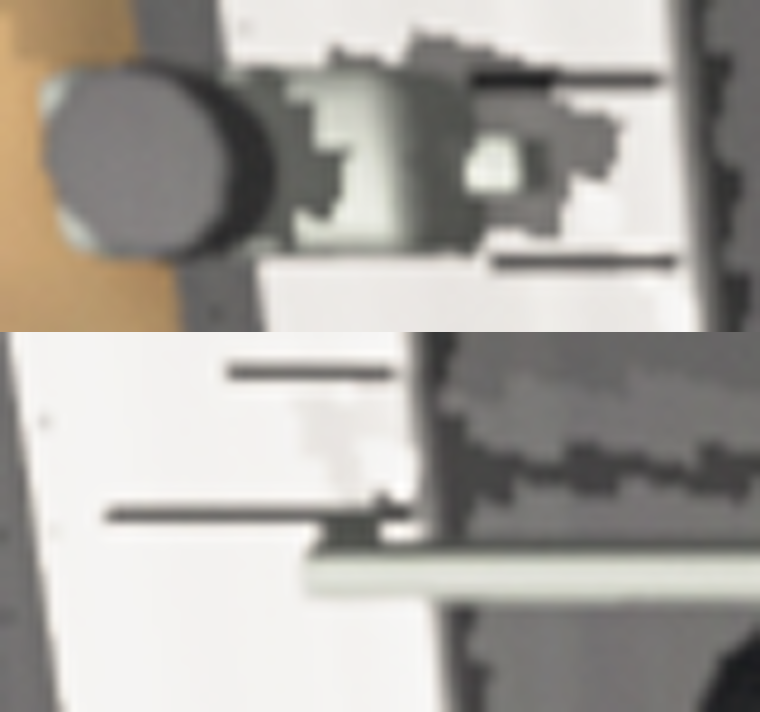

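```bash
python3 -m inch '[[-1,[4,0.4,0],0],[-1,[12,0.4,0],0],[-1,[22,0.4,0],0],[-1,[34,0.4,0],0],[-1,[46,0.4,0],0],[-1,[57,0.4,0],0],[-1,[66,0.4,0],0],[-1,[70,0.4,0],0]]'; python3 -m inch '[[-1,[0,0,0],0],[-1,[0,0,0],0],[-1,[0,0,0],0],[-1,[0,0,0],0]]'; python3 -c "
from h import *
go([0.5568,0.0369,0.0355],1.8178)
st=ctrl.state();print(st['ft_torque'])
im=ctrl.grab_frame('wrist')
cv2.imwrite('pics/w15r.png',im)
np.save('w15.npy',st,allow_pickle=True)
cv2.imwrite('pics/w15.png',cv2.resize(im,None,fx=1.5,fy=1.5,interpolation=cv2.INTER_CUBIC))
cv2.imwrite('pics/w15z.png',cv2.resize(im[195:260,100:185],None,fx=9,fy=9,interpolation=cv2.INTER_CUBIC))
"
```

```text
time: 13.33
ee_pos: [0.5395, 0.105, 0.0355]
tcp_rot: [1.929, 2.478, 0.0]
force: [4.9, -3.0, 0.6]
finger_gap: 0.0294
time: 13.67
ee_pos: [0.5397, 0.1041, 0.0355]
tcp_rot: [1.93, 2.477, 0.001]
force: [4.7, -1.8, 4.0]
finger_gap: 0.0291
t 13.67 pos [0.5397 0.1041 0.0355] yaw 1.8178 tilt [ 1.5e-03 -3.0e-04 -1.0e+00] gap 0.0291 F [ 4.7 -1.8  4. ] 
 shift [-69.3   0.1   0.1] spin -0.0 q [-0.016  0.28   1.918 -0.     0.942 -0.262]
[-0.39487151  0.55178634  0.11985418]
```

View pics/w15.png

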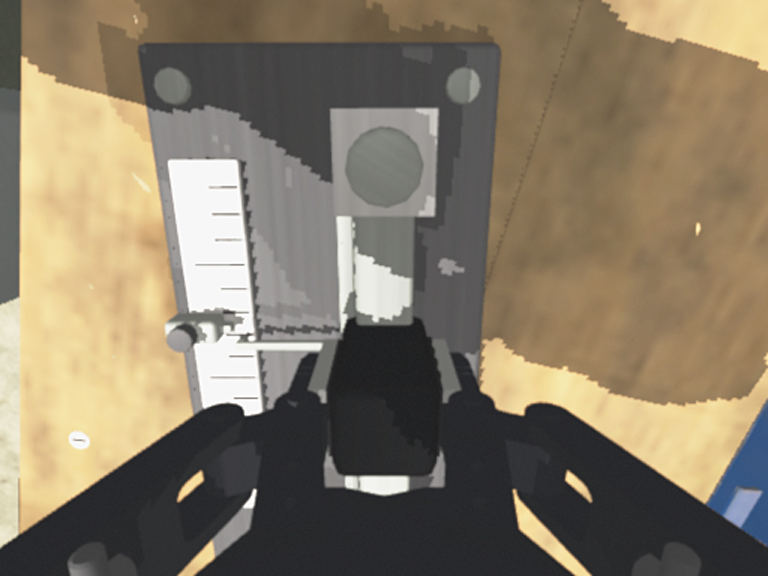

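View pics/w15z.png

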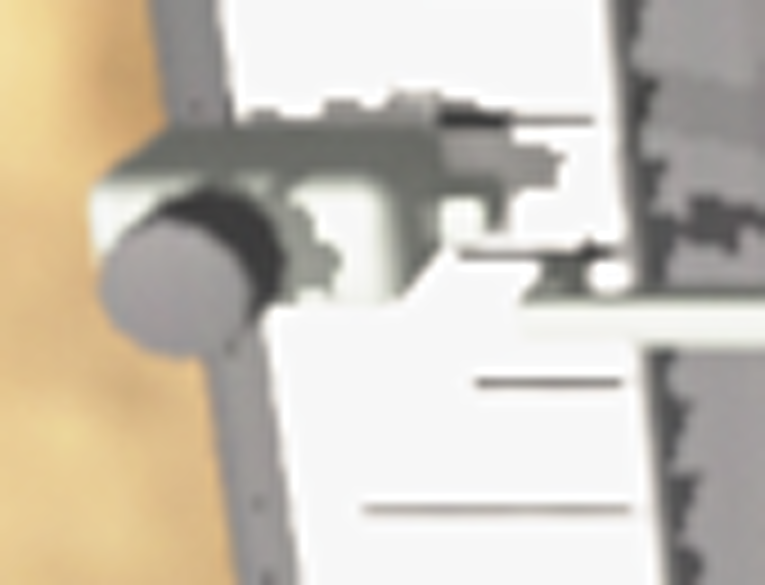

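Run:
```python
from h import *
a=cv2.imread("pics/w12r.png"); b=cv2.imread("pics/w11r.png")
A=cv2.resize(a[150:205,160:205],None,fx=9,fy=9,interpolation=cv2.INTER_CUBIC)
B=cv2.resize(b[205:260,180:222],None,fx=9,fy=9,interpolation=cv2.INTER_CUBIC)
cv2.imwrite("pics/w1112z.png",np.hstack([A,B]));print(A.shape)
# profiles
g=lambda im:cv2.cvtColor(im,cv2.COLOR_BGR2GRAY).astype(float)
print("w12 ticks"); print(g(a)[60:205,182:190].mean(1).round(0).astype(int).tolist())
print("w12 ptr");print(g(a)[180:205,200:215].mean(1).round(0).astype(int).tolist())
c=cv2.imread("pics/w14r.png")
print("w14 ticks"); print(g(c)[80:235,149:153].mean(1).round(0).astype(int).tolist())
print("w14 ptr");print(g(c)[215:245,162:170].mean(1).round(0).astype(int).tolist())
```

```text
(495, 405, 3)
w12 ticks
[176, 178, 182, 186, 188, 189, 189, 184, 150, 132, 181, 192, 193, 196, 197, 198, 199, 201, 203, 206, 208, 187, 130, 193, 212, 212, 213, 214, 215, 217, 219, 221, 223, 225, 201, 157, 215, 221, 197, 202, 207, 210, 227, 234, 235, 236, 232, 184, 187, 235, 241, 241, 241, 241, 241, 241, 242, 242, 243, 212, 155, 227, 244, 243, 243, 243, 242, 242, 242, 243, 244, 211, 150, 227, 244, 243, 242, 242, 242, 242, 242, 243, 234, 169, 177, 236, 243, 242, 242, 242, 242, 242, 242, 244, 215, 131, 218, 244, 242, 242, 242, 242, 242, 242, 243, 224, 144, 211, 243, 242, 241, 241, 241, 241, 242, 243, 224, 144, 210, 240, 236, 234, 235, 236, 238, 240, 241, 211, 140, 184, 228, 236, 234, 239, 242, 242, 242, 242, 242, 242, 242, 242, 242, 242, 242]
w12 ptr
[112, 114, 114, 110, 91, 71, 77, 98, 104, 110, 191, 223, 202, 156, 116, 112, 114, 114, 114, 114, 114, 114, 114, 114, 114]
w14 ticks
[235, 235, 235, 235, 236, 236, 226, 162, 88, 164, 226, 233, 210, 194, 203, 204, 204, 219, 229, 232, 236, 237, 238, 237, 236, 240, 208, 103, 175, 230, 235, 232, 232, 232, 232, 232, 232, 232, 232, 232, 232, 232, 232, 232, 210, 131, 110, 199, 233, 232, 230, 230, 230, 230, 230, 230, 231, 230, 230, 230, 231, 232, 194, 102, 132, 211, 232, 231, 230, 231, 231, 232, 231, 232, 232, 232, 231, 232, 233, 207, 124, 120, 225, 246, 244, 243, 244, 243, 244, 244, 244, 244, 244, 244, 244, 246, 223, 122, 183, 241, 245, 244, 244, 244, 243, 243, 243, 243, 243, 244, 244, 246, 222, 118, 179, 240, 244, 243, 243, 242, 242, 242, 242, 242, 243, 243, 244, 236, 169, 120, 222, 244, 243, 243, 242, 242, 242, 242, 242, 243, 243, 244, 236, 166, 112, 221, 245, 243, 243, 242, 243, 243, 243, 243, 242]
w14 ptr
[214, 219, 227, 230, 230, 228, 220, 189, 126, 104, 162, 162, 109, 144, 209, 224, 218, 215, 235, 244, 244, 244, 244, 244, 244, 244, 244, 244, 244, 244]
```

View pics/w1112z.png

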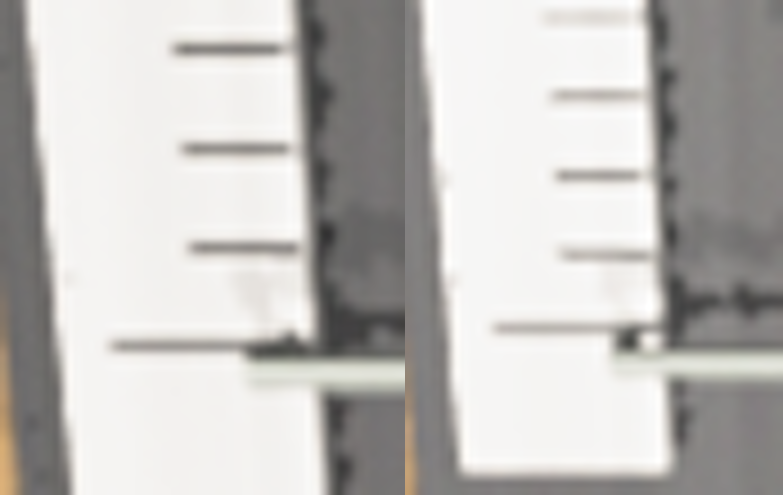

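```bash
python3 -m inch '[[-1,[2,0,0],0],[-1,[4,0,0],0],[-1,[6,0,0],0],[-1,[6,0,0],0],[-1,[6,0,0],0],[-1,[6,0,0],0],[-1,[6,0,0],0],[-1,[6,0,0],0]]'; python3 -c "
from h import *
go([0.5568,0.0369,0.0355],1.8178)
im=ctrl.grab_frame('wrist')
cv2.imwrite('pics/w16r.png',im)
cv2.imwrite('pics/w16z.png',cv2.resize(im[195:260,100:185],None,fx=9,fy=9,interpolation=cv2.INTER_CUBIC))
cv2.imwrite('pics/s16.png',ctrl.grab_frame('scene'))
crop('pics/s16.png','pics/s16c.png',190,160,270,240,7)
"
```

```text
time: 14.38
ee_pos: [0.5382, 0.1099, 0.0355]
tcp_rot: [1.93, 2.477, 0.001]
force: [4.8, -1.9, 4.5]
finger_gap: 0.0292
t 14.38 pos [0.5382 0.1099 0.0355] yaw 1.8177 tilt [ 1.4e-03 -3.0e-04 -1.0e+00] gap 0.0292 F [ 4.8 -1.9  4.5] 
 shift [-75.3   0.2   0. ] spin -0.0001 q [-0.005  0.279  1.919 -0.     0.942 -0.252]
```

View pics/w16z.png

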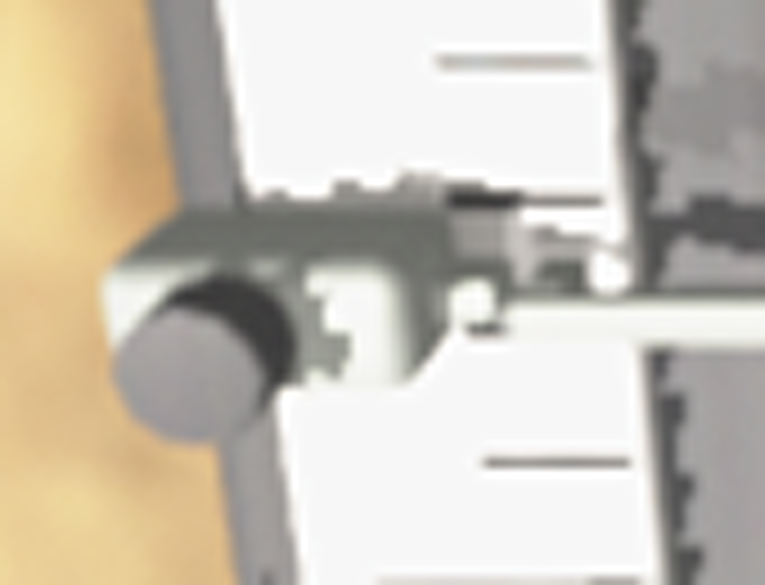

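View pics/s16c.png

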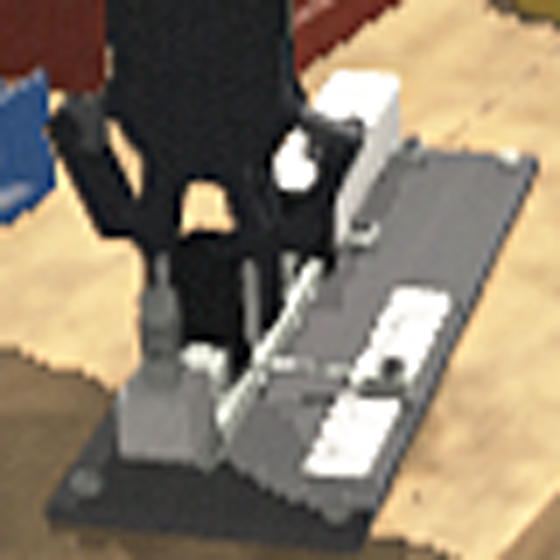

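```bash
python3 -c "
from h import *
cv2.imwrite('pics/top16.png',ctrl.grab_frame('top'))
im=ctrl.grab_frame('wrist')
cv2.imwrite('pics/w17.png',cv2.resize(im,None,fx=1.5,fy=1.5,interpolation=cv2.INTER_CUBIC))
go([0.5568,0.0369,0.0355],1.8178)
"
```

```text
t 14.58 pos [0.5382 0.1099 0.0355] yaw 1.8177 tilt [ 1.4e-03 -3.0e-04 -1.0e+00] gap 0.0295 F [ 4.7 -0.7  3.6] 
 shift [-75.3   0.2   0.1] spin -0.0001 q [-0.005  0.279  1.919 -0.     0.942 -0.252]
```

View pics/w17.png

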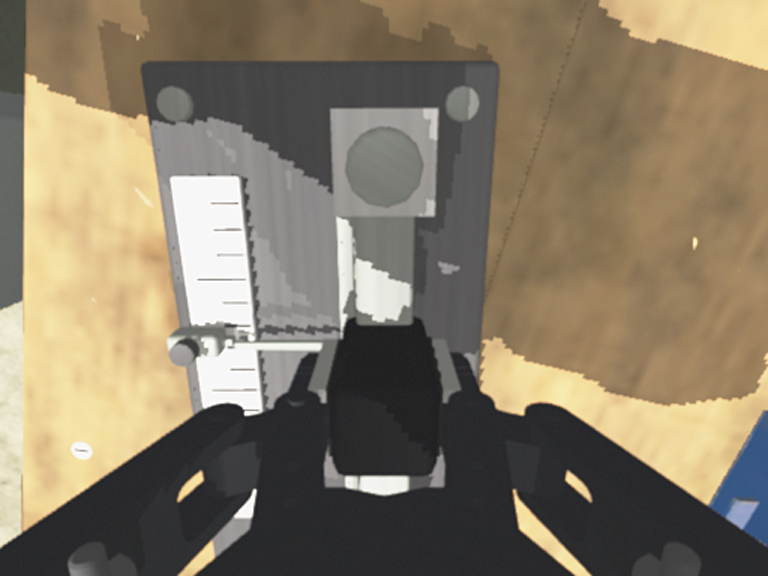

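View pics/top16.png

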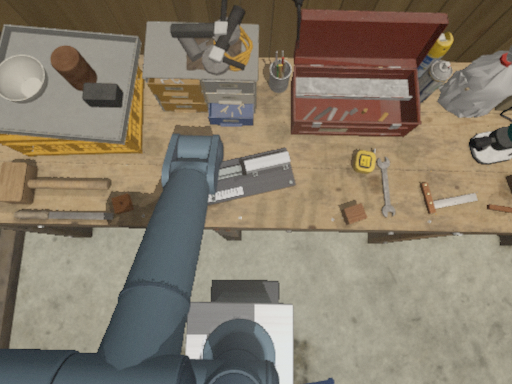

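```bash
python3 -c "
from cell import ctrl
print(ctrl.finish_job()); s=ctrl.state(); print(s['time'],s['finger_gap'],s['ee_pos'])"
```

```text
the job is handed in; nothing more can be done
None
the job is handed in; nothing more can be done
```

I moved the stop pin from its stand to the arm's socket, squeezed the grip block, drew the arm out about 75.3 mm to the rider, and handed in at about 14.6 s still gripping.

What the last checks showed:
- **Pin:** it stopped at the height worked out for fully home, within 0.1 mm, with about 14 N pushing back. It still looks seated in the last pictures.
- **Lock button:** the finger gap read 29.5 mm on the block. The gripper reads about 1.5 mm low on the 16 mm pin, so this fits the 31 mm of a fully pressed button. The gap was the same just before hand-in.
- **Pointer and rider:** the rider's nose reads 75.3–75.5 mm on the scale. The arm was drawn 75.3 mm by the tool position. The rider stands unmoved against the ticks, and the bystanders look undisturbed in the top view.

**Remaining doubt:** in the last wrist picture the pointer looks about 1.6 mm short of the nose. I put this down to the pointer's top standing about 3.5 mm higher than the nose's, seen at a slant. Other views of the pointer agree with that, but they leave about half a millimetre of uncertainty. One estimate put the pointer up to 0.5 mm past the nose. I didn't confirm the alignment from directly above.

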